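# Charge a grinding jar with three balls from the lever dispenser

### The arm

A 6-joint arm with a two-finger parallel gripper is mounted at the origin on the work surface. World frame = base frame: x ahead of the robot, y to its left, z up, the work surface at z = 0. Lengths are in mm, angles in rad, forces in N, time in s.
With the tool pointing down it reaches from about 350 to 875 mm from the base axis. Payload 4.2 kg.
Tool frame: the origin (TCP) lies midway between the tips of the shut fingers; the grasp point (between the pads) lies 19 mm behind it; z points along the fingers, y is the line along which they close (so a half turn about z gives the same grasp; the last joint's range is limited). The gripper opens to 85 mm and grips with 20 to 120 N. Pads are 22 mm wide; open, the fingers measure 114 mm over their backs; the gripper's body (76 mm by 85 mm) begins 54 mm behind the grasp point. The pads swing forward as they close: fully open they stand 13 mm farther back than shut.
Start: joints at [-1.005, 0.385, 0.008, 0, -1.194, -0.259], TCP at [188.772, -595.789, 231.312] pointing down, gripper open.
Joint ranges: [-3.14, 3.14], [-1.21, 2.06], [-1.07, 1.41], [-3.16, 2.05], [-2.99, -0.16], [-3.1, 3.1]. Speed limits (rad/s): [2.79, 2.79, 3.14, 3.14, 3.14, 3.14].

### API

Orientations are given as a unit quaternion [x, y, z, w].
In Python, from bench import read_state, get_image, job_done gives the robot as it stands.
- The arm moves only by the tool servo_tool, never from a script. Its arguments are lists of equal length, an entry for each row: "rotation": the turn, a rotation vector about the world's x, y, z scaled (see below), a list of three; "slide": the shift along the world's x, y, z scaled (see below), a list of three; "grip": the opening, from -1 (shut) to 1 (fully open). In form: {"rotation": [[rx, ry, rz], ...], "slide": [[tx, ty, tz], ...], "grip": [grip, ...]}. A call has 1 to 8 rows; each row is the pose to reach, as a shift and turn from the pose commanded when the call began, turning the shorter way round; what a row does not reach only later rows make up. The controller multiplies each number of a shift by 0.2 m and each number of a turn by 360 degrees. A row lasts 1/8 s, in which the tool goes at most 62.5 mm and 10.7 degrees, less where a joint would pass 70% of its speed; a pose out of reach is approached as far as the arm can. A call with a number of a shift or a turn outside -1 to 1 is refused whole. A call with a gripper value outside its range is refused whole. The fingers move at their own pace and stop on an object; the grip force is fixed at half the most. Time passes only in rows, so rows that repeat a pose let the fingers close. It gives the time, the measured TCP pose, the force, the opening and the grip force at its end, in the units of the state.
- read_state(): the state, without advancing time (a new reading comes with each control period).
- get_image(name): name is "scene" or "side" or "wrist"; returns a dict with "image" (400x640x3 uint8, red, green, blue), "depth" (400x640 float32, mm along the optical axis (not along the pixel's ray), 0 where there is no reading), "camera_matrix" (3x3 intrinsics, pixels), "rvec" (rotation vector, rad) and "tvec" (3), from world to camera coordinates, as OpenCV has them; the wrist camera has in their place "hand_eye" (4x4, takes a point from camera to tool coordinates, whose origin is the TCP and whose axes are the flange's). Camera axes: x right, y down, z forward; pixel columns grow to the right and rows downward; lengths in mm; the calibration is good to about 2 mm. A picture is of the moment at which its call begins: read the wrist's pose just before it.
- job_done(): hands the job in; it is judged then, once.
The state is a dict: "clock": time; "joints": joint angles; "joint_vel": joint speeds; "joint_efforts": joint torques, N m; "position": TCP position; "ee_rot": TCP orientation; "contact_force": force on the tool from outside, world axes, zero at the start; "wrist_torque": the same for the moment, N m; "gripper_width": finger opening in mm; "grasp_force": force on a finger pad.
Only numpy, scipy, OpenCV 4.12 (cv2) and the standard library are available. Lean on these libraries where they do the work, as an engineer would, in place of code of your own. Each camera call takes 0.05 s, during which the arm holds its last target. There are 200 camera calls.

### The job

Charge the blue-banded grinding jar with exactly three steel balls: take it from its rack and stand it fully home in the nest of the ball dispenser, its lug in the gap of the nest's rim, then let go and press the dispenser's red sprung lever all the way down three times, letting it come all the way back up after each stroke, so that one ball rolls into the jar per stroke. Leave the jar in the nest with its three balls, the lever up and the other three balls in the dispenser. Leave the white-banded and green-banded jars standing in the rack.

Things in the scene. Friction and masses are not known exactly. Their poses are not given: they have to be found in the camera images.
- jar: Steel grinding jar, blue band round the rim (outside and top), blue lug at the foot; round, open top, 50 mm across (51 at the band), 60 mm tall, wall 4, floor 6 mm thick, about 0.22 kg. Starts upright in one bay of the rack. Origin: centre of its underside; z up; x axis from the centre to the lug. The lug is 10 mm wide, reaches 34 mm from the axis and 10 mm high; above that the jar is plain round.
- rack: Fixed grey jar rack, 204 x 80 mm, three bays in a row along its x (centres -66, 0, 66 mm), floor 6 mm above the origin (centre of its underside). Dividers 61 mm apart, tops 48 mm up, leave no room for a finger at a jar's +-x sides; the bays are open at +y and -y, so grip a jar at its +-y sides. The lugs point to the rack's -y within 0.12 rad.
- jar_white: Bystander: the same jar with a white band and lug, standing in another bay of the rack. Origin: centre of its underside.
- jar_green: Bystander: the same jar with a green band and lug, standing in another bay of the rack. Origin: centre of its underside.
- dispenser: Fixed ball dispenser: blue base plate 100 (x) x 270 (y) x 8 mm, origin at the centre of its underside. Nest near its -y end, a chute housing 60 mm wide (x) in the middle, at the +y end a white tower (x -30 to 30, y 73 to 133, 158 mm tall) with a clear tube of balls on it at x 0, y 85, to 254 mm above the table. The red lever sticks out of the tower to -x.
- nest (a point): Centre of the nest, on the base plate (8 mm above the table), axes as the dispenser. Rim: aluminium ring 53.6 mm inside, 5 thick, 10 high, with one gap at the dispenser's -y side, 14.6 mm wide inside. The jar goes fully down onto the plate only with its lug in the gap (jar x along dispenser -y); otherwise it stands on the rim, 10 mm too high.
- chute_end (a point): Lower end of the chute, middle of its floor, 74 mm above the table, 5 to 7 mm from a seated jar; its walls reach 88 mm there and rise at 20 degrees to +y. The housing below leaves no room for a finger at the +y side of a jar in the nest: set it in with fingers at its +-x sides, across the lug. From the rack it comes held along the lug: set it down on the clear bench (near x 0.42, y -0.08) and regrip.
- lever_pad (a point): Centre of the top face of the lever's red pad, 34 mm (along the lever) x 30 mm. Raised 0.2 rad at rest; pressed from above it goes down about 34 mm. Hinge: horizontal, along the dispenser's y, 84 mm to +x of the pad.
- lever (a joint): Angle of the sprung lever: 0 fully up (rest), 0.4 rad at the bottom stop. It takes about 3.5 N at the pad to start, 7.5 N at the bottom, and springs back when let go. The ball has dropped out by about 0.33 rad; the next ball is taken up only once the lever is fully up again (below about 0.015).
- ball1_center (a point): Centre of a 16 mm steel ball (17 g); number 1 from below of the six stacked in the dispenser's tube at the start; this is the first to come out.
- ball2_center (a point): Centre of a 16 mm steel ball (17 g); number 2 from below of the six stacked in the dispenser's tube at the start; this is the second to come out.
- ball3_center (a point): Centre of a 16 mm steel ball (17 g); number 3 from below of the six stacked in the dispenser's tube at the start; this is the third to come out.
- ball4_center (a point): Centre of a 16 mm steel ball (17 g); number 4 from below of the six stacked in the dispenser's tube at the start; it must stay in the dispenser.
- ball5_center (a point): Centre of a 16 mm steel ball (17 g); number 5 from below of the six stacked in the dispenser's tube at the start; it must stay in the dispenser.
- ball6_center (a point): Centre of a 16 mm steel ball (17 g); number 6 from below of the six stacked in the dispenser's tube at the start; it must stay in the dispenser.
There are look-alikes about, which are no part of the job. What is shaped like the jar but orange, purple or turquoise is not meant.

How it is judged (in metres and radians):
On the way, in this order (a step that is already met when the one before it is completed fails the run):
1. the blue-banded jar stands fully home in the nest, let go, before any ball has come out (horizontal distance between jar and nest below 0.005 m and z of jar in the frame of dispenser between 0.005 and 0.0105 m and angle between jar's own z axis and vertical below 0.06 rad and contact force between jar and the fingers below 0.1 N and z of each of ball1_center, ball2_center, ball3_center in the frame of dispenser above 0.14 m), for 0.2 s.
2. the first ball is in the jar (horizontal distance between ball1_center and jar below 0.022 m and z of ball1_center in the frame of jar between 0.005 and 0.055 m and z of ball2_center in the frame of dispenser above 0.14 m), for 0.1 s.
3. the second ball is in the jar (horizontal distance between ball2_center and jar below 0.022 m and z of ball2_center in the frame of jar between 0.005 and 0.055 m and z of ball3_center in the frame of dispenser above 0.14 m), for 0.1 s.
4. the third ball is in the jar (horizontal distance between ball3_center and jar below 0.022 m and z of ball3_center in the frame of jar between 0.005 and 0.055 m and z of ball4_center in the frame of dispenser above 0.14 m), for 0.1 s.
At the end, for the whole second after the job is handed in: The blue-banded jar stands still and upright (0.06 rad) in the nest, within 5 mm of its centre, its underside less than 2.5 mm above the base plate; balls 1 to 3 lie in it; balls 4 to 6 are still in the dispenser (over 140 mm above its underside); the lever is up (below 0.04 rad) (all of step 4 and horizontal distance between jar and nest below 0.005 m and z of jar in the frame of dispenser between 0.005 and 0.0105 m and angle between jar's own z axis and vertical below 0.06 rad and horizontal distance between each of ball1_center, ball2_center and jar below 0.022 m and z of ball1_center in the frame of jar between 0.005 and 0.055 m and z of ball2_center in the frame of jar between 0.005 and 0.055 m and z of each of ball5_center, ball6_center in the frame of dispenser above 0.14 m and value of joint lever below 0.04 rad and linear speed of jar below 0.02 m/s); the robot touches nothing.
It fails at once if the white- or green-banded jar is shifted by more than 30 mm or tipped over (distance of any of jar_white, jar_green from where it was at the start of the episode above 0.03 m or angle between any of jar_white, jar_green's own z axis and vertical above 0.5 rad).
It also fails if it takes over 69 s, if anything falls off the work surface, if the arm or the gripper's body presses on something with over 40 N, if the wrist force passes 120 N, or if a joint passes its speed limit or range.

## Working session

There is one attempt and no reset: what is moved stays moved. The work goes in short steps, Python scripts to look and compute and a tool call to move; the robot and the scene stay as the last step left them, time stands still between calls to the robot, and variables do not carry over. Pictures are saved under pics/ and viewed, at most 10 in all, crops included, and the job is handed in when it is done.

Besides the shell and the picture viewer there is one more tool, called by a JSON object that holds its "name" and its "arguments", one argument or row to a line. servo_tool: Moves the arm, as the interface text tells. Shifts and turns lie within -1 to 1; 1 stands for 0.2 m of shift or 360 degrees of turn. Its arguments: {"type":"object","properties":{"rotation":{"type":"array","items":{"type":"array","items":{"type":"number","minimum":-1,"maximum":1}}},"slide":{"type":"array","items":{"type":"array","items":{"type":"number","minimum":-1,"maximum":1}}},"grip":{"type":"array","items":{"type":"number"}}},"required":["rotation","slide","grip"]}

```bash
mkdir -p pics; ls; cat > h.py <<'E'
import numpy as np, cv2, json
from bench import read_state, get_image, job_done
def grab(n):
    s=read_state(); d=get_image(n)
    K=np.array(d["camera_matrix"])
    if n=="wrist":
        from scipy.spatial.transform import Rotation as R
        H=np.array(d["hand_eye"]); Rt=R.from_quat(s["ee_rot"]).as_matrix()
        Rw=Rt@H[:3,:3]; c=Rt@H[:3,3]+np.array(s["position"])
    else:
        R_=cv2.Rodrigues(np.array(d["rvec"],float))[0]; Rw=R_.T; c=-Rw@np.array(d["tvec"],float).ravel()
    return dict(im=d["image"],dep=d["depth"],K=K,R=Rw,c=c)
def pts(g):
    h,w=g["dep"].shape; v,u=np.mgrid[:h,:w]
    z=g["dep"]; K=g["K"]
    p=np.stack([(u-K[0,2])/K[0,0]*z,(v-K[1,2])/K[1,1]*z,z],-1)@g["R"].T+g["c"]
    p[z==0]=np.nan
    return p
def ray(g,u,v,z):
    d=g["R"]@np.linalg.inv(g["K"])@np.array([u,v,1.]); return g["c"]+d*(z-g["c"][2])/d[2]
def save(n,im): cv2.imwrite("pics/"+n,cv2.cvtColor(im,cv2.COLOR_RGB2BGR))
E
python3 - <<'E'
from h import *
a=grab("scene");b=grab("side")
save("scene.png",a["im"]);save("side.png",b["im"])
import pickle;pickle.dump((a,b),open("ab.pkl","wb"))
print(read_state()); print(a["c"],b["c"])
E
```

```text
pics
{'clock': 0.1, 'joints': array([-1.00540138e+00,  3.85489008e-01,  6.77733256e-03, -4.23611987e-04,
       -1.19398261e+00, -2.58640764e-01]), 'joint_vel': array([-0.00086451, -0.00298432,  0.00359218,  0.00208416, -0.00140317,
       -0.00180028]), 'joint_efforts': array([ 4.70056202e-04, -3.93320346e+01,  1.88928008e+01,  4.19798791e+00,
       -2.63534959e-03,  1.13063871e-05]), 'position': array([ 188.61621187, -595.32677426,  230.33281611]), 'ee_rot': array([-1.52699168e-01,  9.88272242e-01,  9.48404797e-04, -1.99631597e-04]), 'contact_force': array([-0.7391984 , -0.46580328, -0.42603848]), 'wrist_torque': array([-0.00624837, -0.00682285,  0.00985888]), 'grasp_force': 0.0, 'gripper_width': 85.43865696202326}
[ 755.85433653 -488.94736032 1035.67963005] [ 175.28298304  585.87709748 1057.92128891]
```

View pics/scene.png

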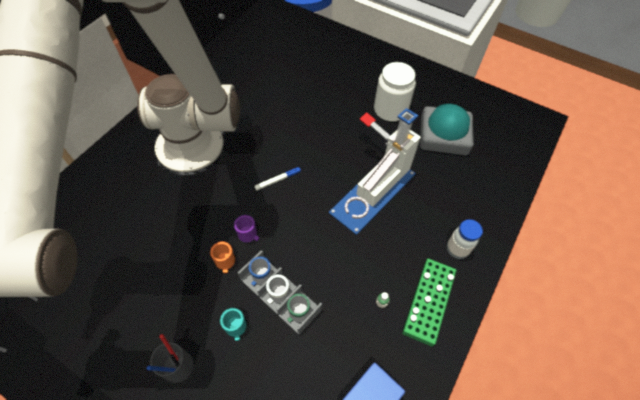

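View pics/side.png

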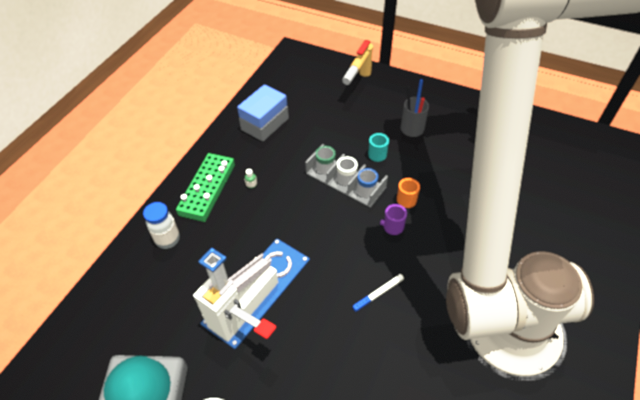

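Scene view: the jar candidates are blue-banded (259,267), white (278,287) and green (300,305), all in the rack. Purple (246,229), orange (223,256) and turquoise (233,322) stand loose and are decoys. Only the one at (259,267) has a blue band and stands in a rack bay. The dispenser nest is at (357,207) and the lever pad at (367,119). I'll confirm with a crop and measure.

```bash
python3 - <<'E'
from h import *
import pickle
a,b=pickle.load(open("ab.pkl","rb"))
c1=cv2.resize(a["im"][240:340,220:330],None,fx=3.6,fy=3.6,interpolation=cv2.INTER_CUBIC)
c2=cv2.resize(b["im"][135:235,300:410],None,fx=3.6,fy=3.6,interpolation=cv2.INTER_CUBIC)
save("crop.png",np.hstack([c1,c2]))
for n,g in(("scene",a),("side",b)):
    p=pts(g); hsv=cv2.cvtColor(g["im"],cv2.COLOR_RGB2HSV); H,S,V=cv2.split(hsv)
    X,Y,Z=p[...,0],p[...,1],p[...,2]
    blue=(H>98)&(H<125)&(S>90)&(V>50)
    cnt,lab,st,cen=cv2.connectedComponentsWithStats((blue).astype(np.uint8))
    for i in range(1,cnt):
        if st[i,4]>15:
            m=lab==i; print(n,"blue",st[i],np.nanmedian(p[m],0).round(1))
    # plate rect
    m=blue&(Z>3)&(Z<14)
    l=cv2.connectedComponentsWithStats(m.astype(np.uint8)); 
    for i in range(1,l[0]):
        if l[2][i,4]>150:
            print("plate",cv2.minAreaRect(p[l[1]==i][:,:2].astype(np.float32)))
    red=((H<6)|(H>174))&(S>150)&(V>120)
    cnt,lab,st,cen=cv2.connectedComponentsWithStats(red.astype(np.uint8))
    for i in range(1,cnt):
        if st[i,4]>25: m=lab==i; print(n,"red",st[i],np.nanmedian(p[m],0).round(1),cv2.minAreaRect(p[m][:,:2].astype(np.float32)))
    pickle.dump(p,open(n+"p.pkl","wb"))
E
```

```text
scene blue [284   0  48  12 351] [-223.2 1042.3 -207.4]
scene blue [398 109  21  15 127] [563.8 234.4 255. ]
scene blue [285 166  16  12 103] [323.1  82.5   9.8]
scene blue [ 328  170   88   65 1397] [556.6  76.    8.1]
scene blue [459 219  25  22 432] [824.6 113.7 114.8]
scene blue [248 256  22  22 153] [ 432.3 -226.1   65.8]
scene blue [ 342  362   63   38 1402] [ 791.3 -311.5   90.2]
scene blue [146 365  30   7 136] [ 403.7 -521.8   87.8]
plate ((550.3363647460938, 146.00936889648438), (270.2428283691406, 105.92020416259766), 79.61517333984375)
scene red [360 113  15  13 114] [449.9 265.1 139.3] ((431.1744384765625, 328.36090087890625), (38.25300598144531, 170.16964721679688), 18.2017765045166)
side blue [414  78  10  35 152] [ 404.5 -523.4   76. ]
side blue [236  84  52  43 662] [ 785.  -317.3   72.3]
side blue [357 167  22  20 175] [ 432.7 -220.3   62.3]
side blue [142 201  27  23 478] [825.3 114.1 113.4]
side blue [ 252  238   58   82 1421] [516.6  67.9   7.3]
side blue [198 247  29  25 275] [578.9 226.1 253.9]
side blue [352 295  19  17 173] [323.5  83.4  10.9]
side blue [200 320  53  30 362] [534.1 265.5   7. ]
plate ((546.4246826171875, 107.93355560302734), (191.80230712890625, 104.03328704833984), 79.5643539428711)
plate ((571.2169189453125, 252.17982482910156), (60.86691665649414, 100.6349105834961), 79.65209197998047)
side red [357  40  13  15  91] [ 617.4 -642.7  120.1] ((617.7972412109375, -645.3598022460938), (18.652137756347656, 70.81200408935547), 3.823995351791382)
side red [419  98   6  14  40] [ 380.6 -470.3  118.3] ((394.71405029296875, -549.7963256835938), (7.536855697631836, 176.68984985351562), 10.160881042480469)
side red [253 318  24  21 282] [453.7 267.8 138.7] ((473.092041015625, 241.06454467773438), (49.137733459472656, 108.95762634277344), 44.621829986572266)
```

View pics/crop.png

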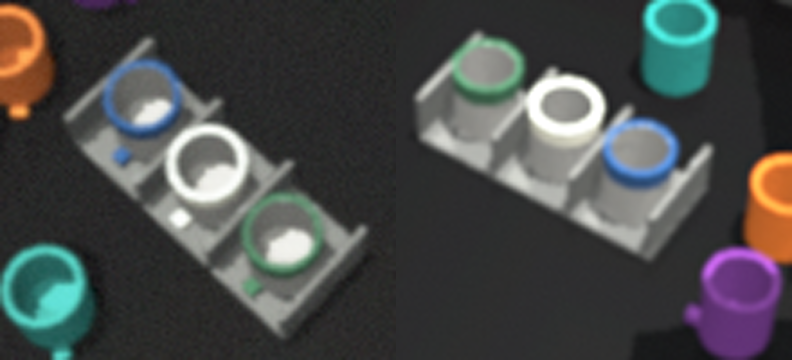

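The crop confirms it: the blue-banded jar is in the end bay beside the orange jar, with its lug (about 120,156 in the crop) on the turquoise side of the rack. White and green are in the other bays. Next I'll fit precise poses.

```bash
cat >> h.py <<'E'
def circ(P):
    A=np.c_[2*P,np.ones(len(P))]; x=np.linalg.lstsq(A,(P**2).sum(1),rcond=None)[0]
    return x[0],x[1],np.sqrt(x[2]+x[0]**2+x[1]**2)
E
python3 - <<'E'
from h import *
import pickle
a,b=pickle.load(open("ab.pkl","rb"))
for n,g in(("scene",a),("side",b)):
    p=pts(g);H,S,V=cv2.split(cv2.cvtColor(g["im"],cv2.COLOR_RGB2HSV))
    X,Y,Z=np.moveaxis(p,-1,0)
    print(n)
    blue=(H>98)&(H<125)&(S>60)&(V>40)
    green=(H>60)&(H<90)&(S>50)
    for nm,m in(("blue",blue),("green",green)):
        q=m&(abs(X-480)<100)&(Y<-150)&(Y>-360)&(Z>61)&(Z<72)
        P=p[q]; print(nm,len(P),circ(P[:,:2]),"z",np.median(P[:,2]))
        # ray version: ellipse of outer hull cast on z=66
        q=m&(abs(X-480)<100)&(Y<-150)&(Y>-360)&(Z>55)
        uv=np.argwhere(q)[:,::-1].astype(np.float32); e=cv2.convexHull(uv)[:,0]
        R=np.array([ray(g,u,v,66)[:2] for u,v in e]); print("  hull",circ(R))
        q=m&(X>380)&(X<560)&(Y<-150)&(Y>-360)&(Z>8)&(Z<26)
        print("  lug",q.sum(),np.nanmean(p[q],0), np.argwhere(q)[:,::-1].mean(0))
    rk=(abs(X-480)<130)&(Y<-130)&(Y>-400)&(S<50)&(Z>3)&(Z<56)
    l=cv2.connectedComponentsWithStats(rk.astype(np.uint8)); i=1+np.argmax(l[2][1:,4])
    P=p[l[1]==i]; print("rack",cv2.minAreaRect(P[:,:2].astype(np.float32)),len(P))
    # nest ring
    q=(abs(X-530)<60)&(Y<120)&(Y>-10)&(Z>14)&(Z<22)&(S<90)
    P=p[q]; print("ring",len(P),circ(P[:,:2]),P.mean(0))
    # plate
    pm=(H>98)&(H<125)&(S>90)&(V>50)&(Z>2)&(Z<14)&(X>450)&(X<650)&(Y>-20)
    P=p[pm]; yd=np.array([np.cos(np.radians(79.6)),np.sin(np.radians(79.6))]); xd=np.array([yd[1],-yd[0]])
    print("plate y",np.percentile(P[:,:2]@yd,[0.3,99.7]),"x",np.percentile(P[:,:2]@xd,[0.5,99.5]))
    red=((H<6)|(H>174))&(S>150)&(V>120)&(abs(X-450)<40)&(abs(Y-265)<40)&(Z>120)&(Z<160)
    P=p[red];print("pad",np.c_[P.min(0),P.max(0),P.mean(0)].round(1).tolist())
E
```

```text
scene
blue 132 (np.float64(432.8422645321993), np.float64(-224.02714158413886), np.float64(23.37413024649209)) z 66.47217769192707
  hull (np.float64(433.5760823835442), np.float64(-224.96292781913374), np.float64(26.62070915997308))
  lug 30 [ 423.83570478 -239.215366     16.37392117] [254.56666667 277.23333333]
green 135 (np.float64(493.14619329613004), np.float64(-278.3075033655026), np.float64(73.54752572254122)) z 66.05948018259937
  hull (np.float64(495.93524656130626), np.float64(-285.1666939806174), np.float64(89.47924036682431))
  lug 88 [ 471.45807363 -331.35542815   14.86112181] [247.60227273 318.85227273]
rack ((490.1610107421875, -231.64576721191406), (97.54877471923828, 226.00625610351562), 78.81952667236328) 1587
ring 149 (np.float64(538.2069823106658), np.float64(74.87696324617559), np.float64(32.59774674567696)) [540.44924584  81.59926044  17.91323145]
plate y [108.62014746 564.97877301] x [461.58575569 567.01364118]
pad [[435.4, 468.3, 450.9], [249.5, 284.5, 265.3], [130.5, 145.3, 139.4]]
side
blue 107 (np.float64(433.1556143268972), np.float64(-221.3818341978935), 
[... 239 characters left out ...]
 88 (np.float64(497.7290516961003), np.float64(-276.51688527431213), np.float64(71.95225304818722)) z 64.91223214776772
  hull (np.float64(494.2325748051976), np.float64(-275.84005236285486), np.float64(89.84504100515018))
  lug 84 [ 449.51393099 -338.6612215    17.20943647] [376.27380952 156.1547619 ]
rack ((498.2161865234375, -243.66567993164062), (101.82198333740234, 208.0890350341797), 79.95661926269531) 1556
ring 124 (np.float64(539.888992200297), np.float64(76.94329121751889), np.float64(31.261632405777295)) [534.07577158  69.5287127   17.38220719]
plate y [107.59711691 381.44223676] x [466.0507211  566.88184856]
pad [[434.9, 471.4, 451.2], [252.0, 285.5, 270.1], [131.8, 144.3, 139.1]]
```

{"name": "servo_tool", "arguments": {
  "rotation": [
    [0,0,-0.04],
    [0,0,-0.08],
    [0,0,-0.08],
    [0,0,-0.08]
  ],
  "slide": [
    [0.15,0.23,0],
    [0.3,0.46,0],
    [0.45,0.7,0],
    [0.61,0.93,0]
  ],
  "grip": [1,1,1,1]
}}

```text
clock: 0.6
position: [311.2, -408.0, 231.0]
ee_rot: [0.098, 0.995, 0.0, -0.0]
contact_force: [1.2, -0.5, 0.3]
gripper_width: 85.6
grasp_force: 0.0
```

{"name": "servo_tool", "arguments": {
  "rotation": [
    [0,0,0],
    [0,0,0],
    [0,0,0],
    [0,0,0],
    [0,0,0],
    [0,0,0]
  ],
  "slide": [
    [0.15,0.23,0],
    [0.3,0.46,0],
    [0.45,0.7,0],
    [0.61,0.93,0],
    [0.61,0.93,0],
    [0.61,0.93,0]
  ],
  "grip": [1,1,1,1,1,1]
}}

```text
clock: 1.35
position: [432.5, -223.6, 230.9]
ee_rot: [0.097, 0.995, 0.0, -0.001]
contact_force: [-0.2, -0.1, -0.7]
gripper_width: 85.0
grasp_force: 0.0
```

```bash
python3 - <<'E'
from h import *
import pickle
g=grab("wrist");save("w1.png",g["im"]);pickle.dump(g,open("w1.pkl","wb"))
s=read_state();print(s["position"],s["ee_rot"],s["joints"],g["c"],g["R"][:,2])
E
```

```text
[ 432.18835065 -224.09506082  231.00563761] [ 9.80892951e-02  9.95177511e-01  6.07641035e-05 -4.56247433e-04] [-1.43954605e-01  1.48945386e-01 -3.19725024e-01 -8.93004386e-05
 -1.10304301e+00 -1.62329599e+00] [ 368.21827067 -211.23394847  372.77835153] [ 0.2516752  -0.05050893 -0.96649286]
```

View pics/w1.png

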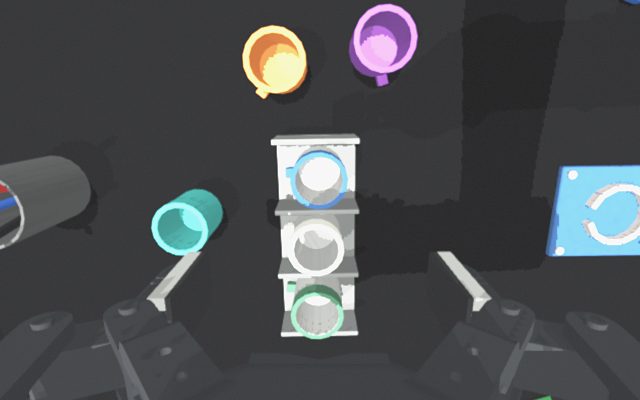

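Wrist view: blue jar rim at (319,180) with its lug at (290,172) to the left. White (315,247) and green (318,314) stay in the rack. The nest ring is at (620,213) on the blue plate. Turquoise (187,222) is well clear of the fingers.

```bash
python3 - <<'E'
from h import *
import pickle
g=pickle.load(open("w1.pkl","rb"))
p=pts(g);H,S,V=cv2.split(cv2.cvtColor(g["im"],cv2.COLOR_RGB2HSV));X,Y,Z=np.moveaxis(p,-1,0)
v,u=np.mgrid[:400,:640]
blue=(H>95)&(H<125)&(S>90)
m=blue&(abs(u-320)<40)&(abs(v-180)<40)
t=m&(Z>58);P=p[t];print("rim",circ(P[:,:2]),P.mean(0),np.median(P[:,2]))
e=cv2.convexHull(np.argwhere(t)[:,::-1].astype(np.int32))[:,0]
print("hull",circ(np.array([ray(g,a,b,66)[:2] for a,b in e])))
l=m&(Z<30);print("lug",l.sum(),p[l].mean(0),np.argwhere(l)[:,::-1].mean(0))
rk=(S<60)&(Z>3)&(Z<54)&(abs(u-318)<50)&(v>130)&(v<340)
print("rack",cv2.minAreaRect(p[rk][:,:2].astype(np.float32)))
P=p[(S<60)&(u>270)&(u<365)&(v>130)&(v<150)&(Z>42)&(Z<54)];print("div",len(P),P.mean(0),P.min(0),P.max(0)); q=np.linalg.svd(P[:,:2]-P[:,:2].mean(0),full_matrices=False)[2][0];print("div dir",np.degrees(np.arctan2(q[1],q[0])))
E
```

```text
rim (np.float64(432.6512053713495), np.float64(-224.40407317318892), np.float64(23.574060931663812)) [ 435.36303024 -223.47334457   65.27482553] 65.55167364789921
hull (np.float64(432.6323306166082), np.float64(-224.28243006868104), np.float64(25.348105667907948))
lug 32 [ 427.93429741 -254.19577627   14.17674471] [288.78125 171.125  ]
rack ((498.7909851074219, -238.86752319335938), (80.22944641113281, 204.68572998046875), 79.91215515136719)
div 530 [ 400.41409065 -221.28019195   46.85930609] [ 391.71034678 -260.62251176   42.01471428] [ 409.41952206 -182.14969183   49.17922002]
div dir -99.98614017801376
```

{"name": "servo_tool", "arguments": {
  "rotation": [
    [0,0,0.003],
    [0,0,0.003],
    [0,0,0.003],
    [0,0,0.003],
    [0,0,0.003],
    [0,0,0.003]
  ],
  "slide": [
    [0,-0.002,-0.25],
    [0,-0.002,-0.5],
    [0,-0.002,-0.7],
    [0,-0.002,-0.85],
    [0,-0.002,-1],
    [0,-0.002,-1]
  ],
  "grip": [1,1,1,1,1,1]
}}

```text
clock: 2.15
position: [430.3, -225.0, 29.5]
ee_rot: [0.09, 0.996, 0.0, -0.003]
contact_force: [0.2, 1.1, 0.7]
gripper_width: 85.6
grasp_force: 0.0
```

{"name": "servo_tool", "arguments": {
  "rotation": [
    [0,0,0],
    [0,0,0],
    [0,0,0],
    [0,0,0],
    [0,0,0],
    [0,0,0],
    [0,0,0],
    [0,0,0]
  ],
  "slide": [
    [0,0,-0.02],
    [0,0,-0.02],
    [0,0,-0.02],
    [0,0,-0.02],
    [0,0,-0.02],
    [0,0,-0.02],
    [0,0,-0.02],
    [0,0,-0.02]
  ],
  "grip": [1,-1,-1,-1,-1,-1,-1,-1]
}}

```text
clock: 3.15
position: [433.6, -224.4, 28.6]
ee_rot: [0.088, 0.996, -0.0, 0.001]
contact_force: [-1.4, 0.6, 6.2]
gripper_width: 49.2
grasp_force: 62.6
```

{"name": "servo_tool", "arguments": {
  "rotation": [
    [0,0,0],
    [0,0,0],
    [0,0,0],
    [0,0,0],
    [0,0,0],
    [0,0,0],
    [0,0,0],
    [0,0,0]
  ],
  "slide": [
    [0,0,0.1],
    [0,0,0.3],
    [0,0,0.5],
    [0,0.2,0.5],
    [0,0.4,0.5],
    [0,0.6,0.5],
    [0,0.72,0.5],
    [0,0.72,0.4]
  ],
  "grip": [-1,-1,-1,-1,-1,-1,-1,-1]
}}

```text
clock: 4.15
position: [433.8, -78.5, 108.4]
ee_rot: [0.087, 0.996, 0.001, 0.002]
contact_force: [-0.3, 0.2, -2.9]
gripper_width: 49.4
grasp_force: 62.7
```

{"name": "servo_tool", "arguments": {
  "rotation": [
    [0,0,0],
    [0,0,0],
    [0,0,0],
    [0,0,0],
    [0,0,0],
    [0,0,0]
  ],
  "slide": [
    [0,0,-0.15],
    [0,0,-0.3],
    [0,0,-0.38],
    [0,0,-0.42],
    [0,0,-0.42],
    [0,0,-0.425]
  ],
  "grip": [-1,-1,-1,-1,-1,-1]
}}

```text
clock: 4.9
position: [433.2, -80.1, 22.8]
ee_rot: [0.088, 0.996, 0.0, 0.001]
contact_force: [-0.5, 0.4, -1.3]
gripper_width: 49.3
grasp_force: 62.8
```

{"name": "servo_tool", "arguments": {
  "rotation": [
    [0,0,0],
    [0,0,0],
    [0,0,0],
    [0,0,0],
    [0,0,0],
    [0,0,0],
    [0,0,0],
    [0,0,0]
  ],
  "slide": [
    [0,0,-0.005],
    [0,0,-0.005],
    [0,0,-0.005],
    [0,0,-0.005],
    [0,0,-0.005],
    [0,0,-0.005],
    [0,0,0.1],
    [0,0,0.3]
  ],
  "grip": [-1,-1,1,1,1,1,1,1]
}}

```text
clock: 5.9
position: [431.5, -80.4, 81.7]
ee_rot: [0.088, 0.996, -0.001, -0.002]
contact_force: [0.7, -0.5, -0.5]
gripper_width: 85.4
grasp_force: 0.0
```

{"name": "servo_tool", "arguments": {
  "rotation": [
    [0,0,0],
    [0,0,0],
    [0,0,0],
    [0,0,0],
    [0,0,0]
  ],
  "slide": [
    [0,0.15,0.2],
    [0,0.2,0.4],
    [0,0.2,0.5],
    [0,0.2,0.5],
    [0,0.2,0.5]
  ],
  "grip": [1,1,1,1,1]
}}

```text
clock: 6.52
position: [431.9, -40.4, 181.3]
ee_rot: [0.089, 0.996, -0.0, -0.001]
contact_force: [-0.4, 0.7, -0.9]
gripper_width: 85.1
grasp_force: 0.0
```

```bash
python3 - <<'E'
from h import *
import pickle
g=grab("wrist");save("w2.png",g["im"]);pickle.dump(g,open("w2.pkl","wb"))
s=read_state();print(s["position"],s["ee_rot"],s["gripper_width"],s["joints"])
E
```

```text
[431.83604568 -40.45387411 181.03567065] [ 8.86588636e-02  9.96061083e-01 -3.15103012e-04 -1.35129314e-03] 85.55509499120487 [ 2.83625926e-01  1.05938582e-01 -5.09567121e-01 -4.84479311e-04
 -9.58037324e-01 -2.03169409e+00]
```

View pics/w2.png

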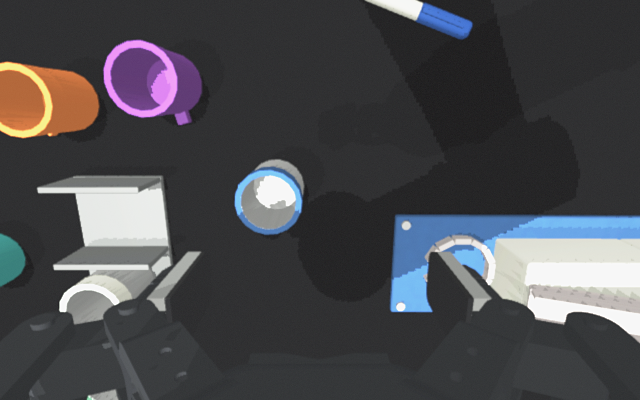

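The jar stands on the bench with its rim at (268,200). The nest at (460,265) is partly hidden by a finger. I'll turn the gripper 90° and look at the nest between the fingers.

{"name": "servo_tool", "arguments": {
  "rotation": [
    [0,0,0.029],
    [0,0,0.058],
    [0,0,0.087],
    [0,0,0.116],
    [0,0,0.145],
    [0,0,0.174],
    [0,0,0.203],
    [0,0,0.23]
  ],
  "slide": [
    [0.1,0.1,0.1],
    [0.2,0.2,0.1],
    [0.3,0.2,0.1],
    [0.4,0.2,0.1],
    [0.4,0.2,0.1],
    [0.4,0.2,0.1],
    [0.4,0.2,0.1],
    [0.4,0.2,0.1]
  ],
  "grip": [1,1,1,1,1,1,1,1]
}}

```text
clock: 7.58
position: [512.1, -0.5, 200.6]
ee_rot: [-0.594, 0.804, 0.001, -0.002]
contact_force: [0.2, -0.3, 0.7]
gripper_width: 85.3
grasp_force: 0.0
```

{"name": "servo_tool", "arguments": {
  "rotation": [
    [0,0,0.02],
    [0,0,0.02],
    [0,0,0.02],
    [0,0,0.02]
  ],
  "slide": [
    [0,0,0],
    [0,0,0],
    [0,0,0],
    [0,0,0]
  ],
  "grip": [1,1,1,1]
}}

```text
clock: 8.07
position: [512.7, -0.3, 202.0]
ee_rot: [-0.641, 0.767, 0.0, -0.0]
contact_force: [0.1, -0.8, 0.1]
gripper_width: 85.5
grasp_force: 0.0
```

```bash
python3 - <<'E'
from h import *
import pickle
g=pickle.load(open("w2.pkl","rb"))
p=pts(g);H,S,V=cv2.split(cv2.cvtColor(g["im"],cv2.COLOR_RGB2HSV));X,Y,Z=np.moveaxis(p,-1,0)
m=(H>95)&(H<125)&(S>90)&(abs(X-433)<50)&(abs(Y+80)<50)&(Z>54);P=p[m]
print("jar",circ(P[P[:,2]>57][:,:2]),np.median(P[:,2]))
e=cv2.convexHull(np.argwhere(m)[:,::-1].astype(np.int32))[:,0]
print("hull",circ(np.array([ray(g,a,b,60)[:2] for a,b in e])))
g=grab("wrist");save("w3.png",g["im"]);pickle.dump(g,open("w3.pkl","wb"))
s=read_state();print(s["position"],s["ee_rot"],s["joints"])
p=pts(g);H,S,V=cv2.split(cv2.cvtColor(g["im"],cv2.COLOR_RGB2HSV));X,Y,Z=np.moveaxis(p,-1,0)
pl=(H>95)&(H<125)&(S>90)&(Z>3)&(Z<13)&(X>450)&(X<650)&(Y>-20)
r=cv2.minAreaRect(p[pl][:,:2].astype(np.float32));print("plate",r,pl.sum())
q=(S<60)&(abs(X-538)<45)&(abs(Y-77)<45)&(Z>14.5)&(Z<21);P=p[q];print("ring",len(P),circ(P[:,:2]),np.median(P[:,2]))
c=np.array(circ(P[:,:2])[:2]);an=np.degrees(np.arctan2(P[:,1]-c[1],P[:,0]-c[0]))%360
print(np.histogram(an,np.arange(0,361,5))[0])
E
```

```text
jar (np.float64(432.78424630078297), np.float64(-80.4594012049281), np.float64(23.45467647004776)) 59.54440198497372
hull (np.float64(432.3974427846636), np.float64(-80.36339206342814), np.float64(25.688654440373494))
[ 5.12723910e+02 -2.44785720e-01  2.02109047e+02] [-6.41518120e-01  7.67107860e-01  6.34986303e-05 -1.72282158e-04] [ 3.16477283e-01  2.19049123e-01 -3.08095663e-01  1.14150140e-05
 -1.04401863e+00 -4.94328024e-01]
plate ((545.2695922851562, 105.2983169555664), (186.4310760498047, 100.26712799072266), 79.59405517578125) 9399
ring 1070 (np.float64(539.561941622443), np.float64(75.14527282759309), np.float64(30.553481028284)) 17.035735601845573
[13 12 14 12 14 15 10 25 26 27 25 23 18 23 21 23 22 23 18 18 23 22 27 24
 27  8 12 14 13 13 13 10 11 12 12 13 17 11 17 10 14 16 15 15 16 16 16 17
 16  1  0  0  0  0  2 17 17 14 15 17 12 15 13 14 15 11 13 17 12 10 13 10]
```

View pics/w3.png

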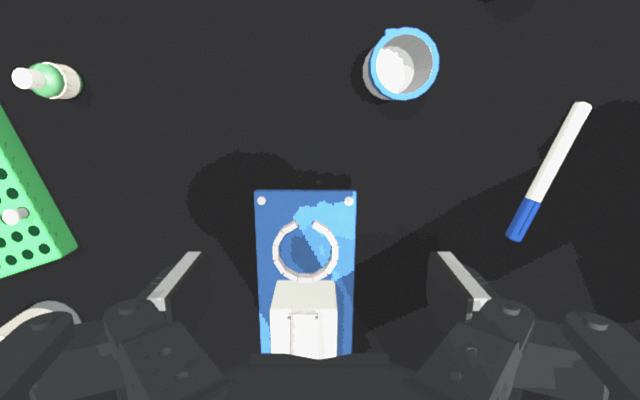

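```bash
python3 - <<'E'
from h import *
import pickle
g=pickle.load(open("w3.pkl","rb"))
p=pts(g);H,S,V=cv2.split(cv2.cvtColor(g["im"],cv2.COLOR_RGB2HSV));X,Y,Z=np.moveaxis(p,-1,0)
q=(S<60)&(abs(X-538)<45)&(abs(Y-77)<45)&(Z>14.5)&(Z<21);P=p[q];c=np.array([539.5,75.])
for _ in range(4):
    d=P[:,:2]-c; r=np.hypot(*d.T); an=np.degrees(np.arctan2(d[:,1],d[:,0]))%360
    k=(r>25)&(r<33.5)&((an<25)|(an>135)); c=np.array(circ(P[k][:,:2])[:2])
print("nest",circ(P[k][:,:2]),k.sum())
m=(H>95)&(H<125)&(S>90)&(abs(X-433)<60)&(abs(Y+80)<60)
P=p[m&(Z>54)];J=np.array(circ(P[:,:2])[:2]);print("jar",circ(P[:,:2]))
e=cv2.convexHull(np.argwhere(m&(Z>54))[:,::-1].astype(np.int32))[:,0];print("hull",circ(np.array([ray(g,a,b,60)[:2] for a,b in e])))
L=p[m&(Z<25)];print("lug",len(L),L.mean(0),np.degrees(np.arctan2(*(L.mean(0)[:2]-J)[::-1]))%360)
# direction of plate edges
ca=(np.array([539.5,75])) 
E
```

```text
nest (np.float64(539.1336375183646), np.float64(72.45247961072346), np.float64(29.499430967749806)) 584
jar (np.float64(433.19326764154), np.float64(-80.29016393335337), np.float64(23.565726341649047))
hull (np.float64(433.425610297926), np.float64(-80.22494182521791), np.float64(25.55368982480936))
lug 222 [409.6965782  -95.50785859   1.0614952 ] 212.92922155080132
```

```bash
python3 - <<'E'
from h import *
import pickle
g=pickle.load(open("w3.pkl","rb"))
p=pts(g);H,S,V=cv2.split(cv2.cvtColor(g["im"],cv2.COLOR_RGB2HSV));X,Y,Z=np.moveaxis(p,-1,0)
m=(H>95)&(H<125)&(S>90)&(V>110)&(abs(X-433)<45)&(abs(Y+80)<45)&(Z<20)&(Z>4)
l=cv2.connectedComponentsWithStats(m.astype(np.uint8))
for i in range(1,l[0]): 
    k=l[1]==i
    if k.sum()>4: L=p[k];print(k.sum(),l[3][i],L.mean(0),np.degrees(np.arctan2(L.mean(0)[1]+80.3,L.mean(0)[0]-433))%360)
for v in range(24,44,2): print("".join("#" if (H[v,u]>95 and H[v,u]<125 and S[v,u]>90) else "." for u in range(370,420)), Z[v,388].round(0))
E
```

```text
41 [387.87804878  31.02439024] [ 431.46872376 -112.59391334    8.65466757] 267.2852469154512
.................................................. -0.0
.................................######........... -1.0
................#################################. -1.0
..............#################################### 9.0
..............#################################### 10.0
..............###################.....#######.#### 60.0
............#############.......................## 59.0
..........#############........................... 59.0
.........###########.............................. 58.0
.......##########................................. 34.0
```

```bash
python3 - <<'E'
from h import *
import pickle
g=pickle.load(open("w3.pkl","rb"))
J=np.array([433.2,-80.3])
for u,v,z in [(383.5,27.5,10),(383.5,31,10),(383.5,29,10),(383.5,35,10)]:
    w=ray(g,u,v,z)[:2]-J; r=np.hypot(*w); print(w,r,"side-based lug angle",np.degrees(np.arctan2(w[1],w[0])-np.arcsin(5/r))%360)
E
```

```text
[  1.85986527 -35.51338026] 35.562048261693405 side-based lug angle 264.91536076582435
[  2.22078906 -32.78383663] 32.85896906879553 side-based lug angle 265.1228778361076
[  2.01434374 -34.34511222] 34.404132226075035 side-based lug angle 265.0000880734544
[  2.63531295 -29.6489337 ] 29.765821737009933 side-based lug angle 265.40905423441876
```

{"name": "servo_tool", "arguments": {
  "rotation": [
    [0,0,0],
    [0,0,0],
    [0,0,0],
    [0,0,0],
    [0,0,0],
    [0,0,0]
  ],
  "slide": [
    [-0.1,-0.21,0],
    [-0.2,-0.42,0],
    [-0.3,-0.63,-0.1],
    [-0.4,-0.85,-0.26],
    [-0.4,-0.85,-0.26],
    [-0.4,-0.85,-0.26]
  ],
  "grip": [1,1,1,1,1,1]
}}

```text
clock: 8.88
position: [433.4, -170.4, 150.7]
ee_rot: [-0.642, 0.767, -0.0, 0.0]
contact_force: [-0.2, 0.8, 0.3]
gripper_width: 85.1
grasp_force: 0.0
```

```bash
python3 - <<'E'
from h import *
import pickle
g=grab("wrist");pickle.dump(g,open("w4.pkl","wb"))
s=read_state();print(s["position"],s["ee_rot"])
p=pts(g);H,S,V=cv2.split(cv2.cvtColor(g["im"],cv2.COLOR_RGB2HSV));X,Y,Z=np.moveaxis(p,-1,0)
b=(H>95)&(H<125)&(S>90)&(abs(X-433)<50)&(abs(Y+80)<50)
P=p[b&(Z>54)];J=np.array(circ(P[:,:2])[:2]);print("jar",circ(P[:,:2]))
e=cv2.convexHull(np.argwhere(b&(Z>54))[:,::-1].astype(np.int32))[:,0];print("hull",circ(np.array([ray(g,a,c,60)[:2] for a,c in e])))
L=b&(Z>5)&(Z<14)&(V>90);uv=np.argwhere(L)[:,::-1];print(uv.min(0),uv.max(0),p[L].mean(0),cv2.minAreaRect(p[L][:,:2].astype(np.float32)))
u0,v0=uv.min(0)-6;u1,v1=uv.max(0)+7
save("w4.png",cv2.resize(g["im"][max(v0-30,0):v1+60,u0-40:u1+40],None,fx=5,fy=5)[:600,:800])
d=p[L][:,:2].mean(0)-J;print("ang",np.degrees(np.arctan2(d[1],d[0]))%360,d)
E
```

```text
[ 433.83013743 -169.9954632   151.05573668] [-6.42026588e-01  7.66681749e-01 -7.57032456e-04  6.18432370e-04]
jar (np.float64(432.9102175037841), np.float64(-80.90697420444451), np.float64(23.66320572774092))
hull (np.float64(432.6560264111358), np.float64(-82.13914505533262), np.float64(26.22179175697205))
[330 247] [357 298] [ 429.20839095 -109.78074788    8.67915449] ((426.8005676269531, -90.4518051147461), (11.36706256866455, 49.799095153808594), 8.363183975219727)
ang 262.6941219656106 [ -3.70182656 -28.87377368]
```

View pics/w4.png

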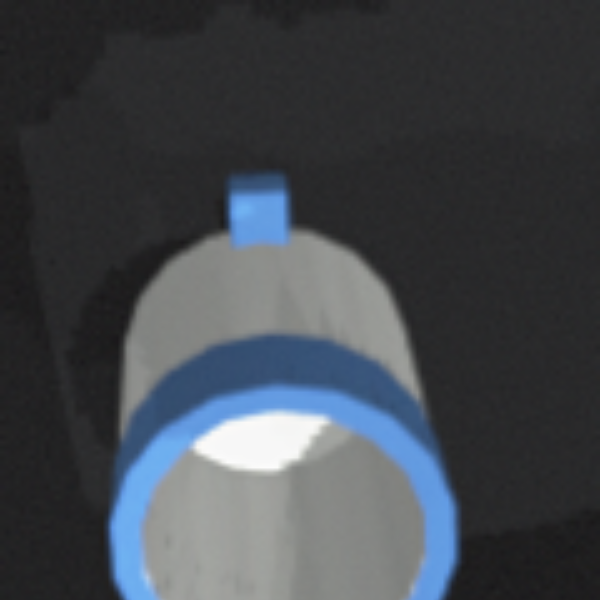

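Crop: the lug is fully visible, with its top face at crop (229–290, 190–246), so image about (330–342, 249–260). I'll cast its edges onto z=10.

```bash
python3 - <<'E'
from h import *
import pickle
g=pickle.load(open("w4.pkl","rb"))
f=lambda x,y: ray(g,284+x/5-.5,211+y/5-.5,10)[:2]
c=[f(229,192),f(288,190),f(290,243),f(232,247)]
F=(c[0]+c[1])/2;B=(c[2]+c[3])/2;print(c,F,B)
for J in ([433,-80.6],): print([np.degrees(np.arctan2(*(q-J)[::-1]))%360 for q in (F,B)],np.hypot(*(F-J)), [np.degrees(np.arctan2(*(c[i]-c[j])[::-1]))%360 for i,j in((0,3),(1,2))])
E
```

```text
[array([ 433.64958219, -115.66446315]), array([ 423.77751533, -114.26940389]), array([ 424.99981403, -104.63449383]), array([ 434.84778932, -105.64358302])] [ 428.71354876 -114.96693352] [ 429.92380167 -105.13903843]
[np.float64(262.8904399051107), np.float64(262.8547111056693)] 34.63321792771292 [np.float64(263.1814561205133), np.float64(262.7699951976749)]
```

{"name": "servo_tool", "arguments": {
  "rotation": [
    [0,0,0.009],
    [0,0,0.009],
    [0,0,0.009],
    [0,0,0.009],
    [0,0,0.009],
    [0,0,0.009],
    [0,0,0.009],
    [0,0,0.009]
  ],
  "slide": [
    [0,0.2,0],
    [0,0.4,0],
    [0,0.449,0],
    [0,0.449,-0.2],
    [0,0.449,-0.4],
    [0,0.449,-0.55],
    [0,0.449,-0.64],
    [0,0.449,-0.64]
  ],
  "grip": [1,1,1,1,1,1,1,1]
}}

```text
clock: 9.93
position: [432.7, -80.2, 21.6]
ee_rot: [-0.664, 0.748, 0.001, -0.001]
contact_force: [0.8, -0.1, -0.1]
gripper_width: 85.4
grasp_force: 0.0
```

{"name": "servo_tool", "arguments": {
  "rotation": [
    [0,0,0],
    [0,0,0],
    [0,0,0],
    [0,0,0],
    [0,0,0],
    [0,0,0],
    [0,0,0]
  ],
  "slide": [
    [0,0,0],
    [0,0,0],
    [0,0,0],
    [0,0,0],
    [0,0,0],
    [0,0,0],
    [0,0,0]
  ],
  "grip": [-1,-1,-1,-1,-1,-1,-1]
}}

```text
clock: 10.8
position: [433.7, -80.2, 23.6]
ee_rot: [-0.663, 0.748, -0.001, 0.001]
contact_force: [-0.8, 0.9, 6.3]
gripper_width: 49.0
grasp_force: 62.5
```

{"name": "servo_tool", "arguments": {
  "rotation": [
    [0,0,0],
    [0,0,0],
    [0,0,-0.009],
    [0,0,-0.009],
    [0,0,-0.009],
    [0,0,-0.009],
    [0,0,-0.009],
    [0,0,-0.009]
  ],
  "slide": [
    [0,0,0.1],
    [0,0,0.3],
    [0.12,0.18,0.3],
    [0.25,0.36,0.3],
    [0.38,0.54,0.3],
    [0.532,0.765,0.3],
    [0.532,0.765,0.2],
    [0.532,0.765,0.12]
  ],
  "grip": [-1,-1,-1,-1,-1,-1,-1,-1]
}}

```text
clock: 11.8
position: [538.6, 72.8, 45.4]
ee_rot: [-0.642, 0.767, 0.0, -0.0]
contact_force: [-0.1, -0.3, -2.1]
gripper_width: 49.0
grasp_force: 63.2
```

```bash
python3 - <<'E'
from h import *
s=read_state();print(s["position"],s["ee_rot"],s["contact_force"])
for n in("scene","side"):
    g=grab(n);p=pts(g);H,S,V=cv2.split(cv2.cvtColor(g["im"],cv2.COLOR_RGB2HSV));X,Y,Z=np.moveaxis(p,-1,0)
    m=(H>95)&(H<125)&(S>60)&(abs(X-539)<45)&(abs(Y-72)<45)&(Z>55)
    P=p[m];print(n,len(P),P.mean(0) if len(P) else "",circ(P[:,:2]) if len(P)>10 else "")
g=grab("wrist");p=pts(g);H,S,V=cv2.split(cv2.cvtColor(g["im"],cv2.COLOR_RGB2HSV));X,Y,Z=np.moveaxis(p,-1,0)
m=(H>95)&(H<125)&(S>60)&(abs(X-539)<45)&(abs(Y-72)<45)&(Z>60);P=p[m];print("wrist",len(P),P.mean(0),circ(P[:,:2]))
save("w5.png",g["im"])
E
```

```text
[538.5646968   72.79196976  45.35479942] [-6.41876686e-01  7.66807707e-01  3.24528999e-04 -3.93918021e-04] [-0.13232904 -0.34307009 -2.07591223]
scene 99 [536.05239685  57.72997486  79.42886052] (np.float64(541.3290991024151), np.float64(76.09790387861949), np.float64(27.739725848205946))
side 0  
wrist 5857 [535.05398566  60.09052356  78.15894315] (np.float64(536.5264796448955), np.float64(70.47675325586079), np.float64(23.374802136873658))
```

View pics/w5.png

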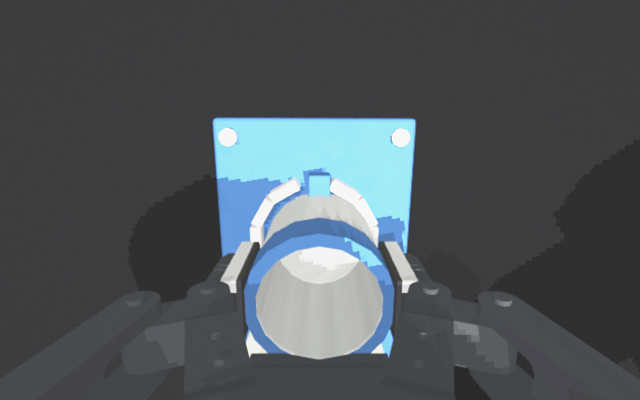

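The view shows the lug at (319,185) and the rim gap from 299 to 331 (centre about 315), so the jar is about 2 mm too far to −x. I'll check both axes numerically.

```bash
python3 - <<'E'
from h import *
import pickle
s=read_state();print(s["position"])
g=grab("wrist");pickle.dump(g,open("w5.pkl","wb"));p=pts(g);H,S,V=cv2.split(cv2.cvtColor(g["im"],cv2.COLOR_RGB2HSV));X,Y,Z=np.moveaxis(p,-1,0)
v,u=np.mgrid[:400,:640]
q=(S<60)&(V>150)&(u>245)&(u<390)&(v>170)&(v<245)&(Z>14)&(Z<20.5)
P=p[q];c=np.array([540.,72.5]);print("ring top",len(P),np.median(P[:,2]),P.mean(0))
# outer & inner edge fit via rays with known radius
r=np.hypot(*(P[:,:2]-c).T);print(np.percentile(r,[1,50,99]))
from scipy.optimize import least_squares
def f(c): 
    r=np.hypot(*(P[:,:2]-c).T); return np.maximum(r-31.8,0)+np.maximum(26.8-r,0)
print("fit",least_squares(f,c).x, "mean-r fit",least_squares(lambda c:np.hypot(*(P[:,:2]-c).T)-29.3,c).x)
m=(H>95)&(H<125)&(S>90)&(u>300)&(u<340)&(v>165)&(v<200);L=p[m&(Z>22)];print("lug",len(L),L.min(0),L.max(0),L.mean(0))
t=(H>95)&(H<125)&(S>60)&(u>235)&(u<400)&(v>200)&(v<360)&(Z>60)
zt=np.percentile(p[t][:,2],[50,90,98]);print("rimz",zt)
T=p[t&(Z>zt[2]-3)];print("rim",circ(T[:,:2]),len(T),least_squares(lambda c:np.hypot(*(T[:,:2]-c).T)-23.5,c).x)
pl=(H>95)&(H<125)&(S>90)&(Z>5)&(Z<11)&(v<240);print("plate",cv2.minAreaRect(p[pl][:,:2].astype(np.float32)))
E
```

```text
[538.15135867  71.82293737  45.41908273]
ring top 1591 17.093210505182128 [536.99573138  56.25601943  17.02065382]
[26.08847548 29.49503526 32.69877696]
fit [539.08536956  72.55762563] mean-r fit [538.98240114  72.48970354]
lug 149 [526.87434213  37.18917028  23.41501373] [537.72673407  47.7080087   32.76910111] [532.552212    40.19225681  29.40085769]
rimz [81.00440527 81.99534877 82.6917295 ]
rim (np.float64(537.5910939402136), np.float64(71.33277924664208), np.float64(23.13904839507684)) 4203 [537.66790834  71.75844061]
plate ((534.1280517578125, 45.55845260620117), (64.29082489013672, 100.01453399658203), 79.861328125)
```

{"name": "servo_tool", "arguments": {
  "rotation": [
    [0,0,0],
    [0,0,0],
    [0,0,0],
    [0,0,0],
    [0,0,0],
    [0,0,0]
  ],
  "slide": [
    [0.008,0.003,0],
    [0.008,0.003,-0.02],
    [0.008,0.003,-0.03],
    [0.008,0.003,-0.04],
    [0.008,0.003,-0.05],
    [0.008,0.003,-0.05]
  ],
  "grip": [-1,-1,-1,-1,-1,-1]
}}

```text
clock: 12.75
position: [540.6, 73.2, 36.1]
ee_rot: [-0.642, 0.767, 0.0, -0.0]
contact_force: [-0.1, -0.0, -2.3]
gripper_width: 49.2
grasp_force: 63.2
```

No contact with the base already below the rim top, so it's entering the ring. I'll continue down, then release.

{"name": "servo_tool", "arguments": {
  "rotation": [
    [0,0,0],
    [0,0,0],
    [0,0,0],
    [0,0,0]
  ],
  "slide": [
    [0,0,-0.01],
    [0,0,-0.02],
    [0,0,-0.026],
    [0,0,-0.03]
  ],
  "grip": [-1,-1,-1,-1]
}}

```text
clock: 13.25
position: [540.7, 73.2, 31.6]
ee_rot: [-0.642, 0.767, -0.0, -0.0]
contact_force: [-6.1, 0.0, 11.9]
gripper_width: 49.4
grasp_force: 64.4
```

{"name": "servo_tool", "arguments": {
  "rotation": [
    [0,0,0],
    [0,0,0],
    [0,0,0],
    [0,0,0],
    [0,0,0],
    [0,0,0],
    [0,0,0]
  ],
  "slide": [
    [0,0,0],
    [0,0,0],
    [0,0,0],
    [0,0,0],
    [0,0,0.15],
    [0,0,0.4],
    [0,0,0.7]
  ],
  "grip": [1,1,1,1,1,1,1]
}}

```text
clock: 14.12
position: [540.0, 72.9, 170.8]
ee_rot: [-0.642, 0.767, 0.0, -0.001]
contact_force: [0.5, 0.3, 0.3]
gripper_width: 85.6
grasp_force: 0.0
```

```bash
python3 - <<'E'
from h import *
import pickle
s=read_state();print(s["position"],s["contact_force"],s["joints"])
from scipy.optimize import least_squares
ref=None
for n in("wrist","side","scene"):
    g=grab(n);pickle.dump(g,open(f"p_{n}.pkl","wb"));p=pts(g);H,S,V=cv2.split(cv2.cvtColor(g["im"],cv2.COLOR_RGB2HSV));X,Y,Z=np.moveaxis(p,-1,0)
    t=(H>95)&(H<125)&(S>60)&(abs(X-539)<40)&(abs(Y-72)<40)&(Z>55)
    pl=(H>95)&(H<125)&(S>90)&(abs(Z-8)<6)&(X>470)&(X<640)&(Y>0)&(Y<240)
    if t.sum()<20: print(n,t.sum());continue
    zt=np.percentile(p[t][:,2],90);T=p[t&(Z>zt-4)];A=np.c_[T[:,:2]-[539,72],np.ones(len(T))];pf=np.linalg.lstsq(A,T[:,2],rcond=None)[0]
    print(n,len(T),"rim",circ(T[:,:2]),"z",np.median(T[:,2]),"tilt",pf,"plate z",np.median(p[pl][:,2]))
    if n=="wrist": save("w6.png",g["im"])
E
```

```text
[539.99856727  72.90926281 170.82618012] [0.47405523 0.31646408 0.3099526 ] [ 4.31792936e-01  3.03745730e-01 -2.76095538e-01 -1.12630706e-04
 -9.93837482e-01 -6.08759231e-01]
wrist 1143 rim (np.float64(540.1217592985909), np.float64(73.31418367541687), np.float64(23.443847992371225)) z 67.59299904919976 tilt [-2.24063467e-02 -9.87504324e-02  7.12919739e+01] plate z 7.129547766827329
side 91 rim (np.float64(539.3262266756337), np.float64(75.00136537053982), np.float64(23.630956187672556)) z 68.5828260856631 tilt [-0.61124268 -0.36740568 74.70009954] plate z 7.459898316529234
scene 73 rim (np.float64(539.4134506910609), np.float64(72.72859475689074), np.float64(23.543266976526258)) z 69.096055981061 tilt [7.13828201e-03 1.58743786e-02 6.93275714e+01] plate z 8.229434559353422
```

View pics/w6.png

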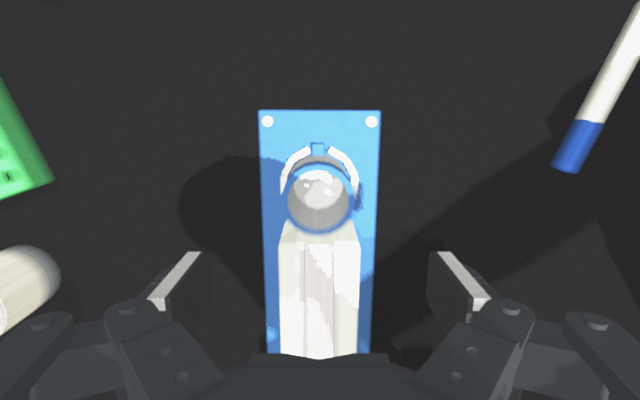

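Wrist view: the jar's rim (320,198) sits inside the ring and the lug (318,150) is in the gap. The rim is 60.5–60.9 mm above the plate, so the jar is fully home and released. Next is the lever: move over with fingers shut and measure the pad from close by.

{"name": "servo_tool", "arguments": {
  "rotation": [
    [0,0,0],
    [0,0,0],
    [0,0,0],
    [0,0,0],
    [0,0,0],
    [0,0,0],
    [0,0,0],
    [0,0,0]
  ],
  "slide": [
    [-0.15,0,0.2],
    [-0.3,0,0.25],
    [-0.44,0.1,0.25],
    [-0.44,0.3,0.25],
    [-0.44,0.5,0.25],
    [-0.44,0.7,0.25],
    [-0.44,0.7,0.25],
    [-0.44,0.7,0.25]
  ],
  "grip": [-1,-1,-1,-1,-1,-1,-1,-1]
}}

```text
clock: 15.28
position: [452.1, 212.7, 219.2]
ee_rot: [-0.642, 0.767, 0.0, -0.001]
contact_force: [-0.2, -0.4, -0.4]
gripper_width: 0.3
grasp_force: 0.0
```

```bash
python3 - <<'E'
from h import *
import pickle
s=read_state();print(s["position"],s["gripper_width"])
for n in("wrist","side","scene"):
    g=grab(n) if n=="wrist" else pickle.load(open(f"p_{n}.pkl","rb"))
    p=pts(g);H,S,V=cv2.split(cv2.cvtColor(g["im"],cv2.COLOR_RGB2HSV));X,Y,Z=np.moveaxis(p,-1,0)
    t=((H<8)|(H>172))&(S>130)&(V>90)&(abs(X-452)<35)&(abs(Y-267)<35)&(Z>105)&(Z<160)
    P=p[t];print(n,len(P),P.mean(0),np.percentile(P,[1,99],axis=0).round(1).tolist(),cv2.minAreaRect(P[:,:2].astype(np.float32)))
    if len(P)>20:
        pf=np.linalg.lstsq(np.c_[P[:,:2]-[452,267],np.ones(len(P))],P[:,2],rcond=None)[0];print("plane",pf)
    o=(Z>70)&(np.hypot(X-452,Y-267)<75)&(np.hypot(X-452,Y-267)>28)
    if n=="scene": Q=p[o];print("near objs",len(Q),Q[:,2].max(),np.c_[Q.min(0),Q.max(0)].tolist())
    if n=="wrist":save("w7.png",g["im"])
E
```

```text
[452.14965961 212.67643905 219.21831732] 0.2870014984909486<stdin>:8: RuntimeWarning: Mean of empty slice.
  ret = um.true_divide(
Traceback (most recent call last):
IndexError: index -1 is out of bounds for axis 0 with size 0
```

```bash
python3 - <<'E'
from h import *
import pickle
for n in("side","scene"):
    g=pickle.load(open(f"p_{n}.pkl","rb")) if 1 else 0
    a,b=pickle.load(open("ab.pkl","rb")); g={"side":b,"scene":a}[n]
    p=pts(g);H,S,V=cv2.split(cv2.cvtColor(g["im"],cv2.COLOR_RGB2HSV));X,Y,Z=np.moveaxis(p,-1,0)
    t=((H<8)|(H>172))&(S>130)&(V>90)&(abs(X-452)<35)&(abs(Y-267)<35)&(Z>105)&(Z<160)
    P=p[t];pf=np.linalg.lstsq(np.c_[P[:,:2]-[452,267],np.ones(len(P))],P[:,2],rcond=None)[0]
    print(n,len(P),P.mean(0),cv2.minAreaRect(P[:,:2].astype(np.float32)),"plane",pf)
    o=(Z>70)&(np.hypot(X-452,Y-267)<110)&(np.hypot(X-452,Y-267)>28)
    Q=p[o];k=Q[:,1]>285;print("near objs",len(Q),Q[:,2].max(),"beyond +y:",k.sum(),np.c_[Q[k].min(0),Q[k].max(0)].round().tolist() if k.any() else "")
E
```

```text
side 247 [451.4397702  270.07859005 139.0152692 ] ((452.6700744628906, 269.16680908203125), (30.468917846679688, 33.92151641845703), 78.40067291259766) plane [-1.68942062e-01  2.16105530e-02  1.38854093e+02]
near objs 1141 258.79116864204684 beyond +y: 0 
scene 113 [451.19845744 264.75854998 139.08212962] ((451.439208984375, 266.9933166503906), (32.99258041381836, 32.89276123046875), 84.70099639892578) plane [-2.40131215e-01  8.90267463e-02  1.39089203e+02]
near objs 253 258.32347785001195 beyond +y: 0
```

{"name": "servo_tool", "arguments": {
  "rotation": [
    [0,0,0],
    [0,0,0],
    [0,0,0],
    [0,0,0]
  ],
  "slide": [
    [0,0.15,0],
    [0,0.275,-0.1],
    [0,0.275,-0.35],
    [0,0.275,-0.35]
  ],
  "grip": [-1,-1,-1,-1]
}}

```text
clock: 15.82
position: [450.7, 265.3, 147.0]
ee_rot: [-0.641, 0.767, -0.0, -0.005]
contact_force: [-0.3, -0.4, -0.2]
gripper_width: -0.2
grasp_force: 0.0
```

{"name": "servo_tool", "arguments": {
  "rotation": [
    [0,0,0],
    [0,0,0],
    [0,0,0],
    [0,0,0],
    [0,0,0],
    [0,0,0]
  ],
  "slide": [
    [0,0,-0.05],
    [0,0,-0.09],
    [0,0,-0.13],
    [0,0,-0.17],
    [0,0,-0.2],
    [0,0,-0.21]
  ],
  "grip": [-1,-1,-1,-1,-1,-1]
}}

```text
clock: 16.58
position: [453.4, 268.7, 110.0]
ee_rot: [-0.642, 0.767, -0.0, 0.001]
contact_force: [-2.1, -0.4, 6.9]
gripper_width: 0.2
grasp_force: 3.8
```

{"name": "servo_tool", "arguments": {
  "rotation": [
    [0,0,0],
    [0,0,0],
    [0,0,0]
  ],
  "slide": [
    [0,0,-0.015],
    [0,0,-0.025],
    [0,0,-0.035]
  ],
  "grip": [-1,-1,-1]
}}

```text
clock: 16.95
position: [454.2, 268.7, 105.4]
ee_rot: [-0.642, 0.766, -0.001, 0.002]
contact_force: [-7.3, -2.8, 26.2]
gripper_width: -0.1
grasp_force: 13.2
```

{"name": "servo_tool", "arguments": {
  "rotation": [
    [0,0,0],
    [0,0,0],
    [0,0,0],
    [0,0,0],
    [0,0,0],
    [0,0,0],
    [0,0,0],
    [0,0,0]
  ],
  "slide": [
    [0,0,0.01],
    [0,0,0.08],
    [0,0,0.16],
    [0,0,0.245],
    [0,0,0.245],
    [0,0,0.245],
    [0,0,0.245],
    [0,0,0.245]
  ],
  "grip": [-1,-1,-1,-1,-1,-1,-1,-1]
}}

```text
clock: 17.95
position: [452.5, 268.0, 149.6]
ee_rot: [-0.642, 0.767, -0.0, -0.001]
contact_force: [0.3, 0.4, -0.3]
gripper_width: -0.4
grasp_force: 0.0
```

```bash
cat > chk.py <<'E'
from h import *
import sys
s=read_state();print(s["position"],s["contact_force"])
ims=[]
for n,(u,v) in (("scene",(357,200)),("side",(280,262))):
    g=grab(n);p=pts(g);H,S,V=cv2.split(cv2.cvtColor(g["im"],cv2.COLOR_RGB2HSV));X,Y,Z=np.moveaxis(p,-1,0)
    t=((H<8)|(H>172))&(S>130)&(V>90)&(abs(X-452)<40)&(abs(Y-267)<40)&(Z>90)&(Z<160);P=p[t]
    print(n,"pad",t.sum(),np.nanmean(P,0))
    d=np.hypot(X-539.6,Y-73)<21;q=d&(Z<60);print(" inside jar: n",q.sum(),"z hist",np.histogram(Z[q],[0,12,17,22,27,35,45,60])[0])
    ims.append(cv2.resize(g["im"][v-40:v+40,u-40:u+40],None,fx=5,fy=5,interpolation=cv2.INTER_CUBIC))
save(sys.argv[1],np.hstack(ims))
E
python3 chk.py b1.png
```

```text
[452.54069419 267.98773    149.64813071] [ 0.26956353  0.39212769 -0.32259818]
scene pad 85 [453.26563191 261.26812593 138.66087606]
 inside jar: n 55 z hist [ 1 13  4  2  6  8 21]
side pad 0 [nan nan nan]
 inside jar: n 32 z hist [ 0  0  0  1  4  7 20]chk.py:8: RuntimeWarning: Mean of empty slice
  print(n,"pad",t.sum(),np.nanmean(P,0))
```

```bash
cat > cmp.py <<'E'
from h import *
import pickle
for n in ("scene",):
    r=pickle.load(open(f"p_{n}.pkl","rb"));g=grab(n)
    for k,x in(("before",r),("now",g)):
        p=pts(x);X,Y,Z=np.moveaxis(p,-1,0);q=(np.hypot(X-539.6,Y-73)<21)&(Z<60)
        print(k,q.sum(),np.histogram(Z[q],[0,12,17,22,27,35,45,60])[0])
    D=np.abs(g["im"].astype(int)-r["im"]).sum(2)
    dz=g["dep"]-r["dep"]; p=pts(r);X,Y,Z=np.moveaxis(p,-1,0)
    q=np.hypot(X-539.6,Y-73)<25; print("rgb diff px in jar",(D[q]>80).sum(),"dz>5",(np.abs(dz[q])>5).sum(), "dz vals",dz[q][np.abs(dz[q])>5].round())
    t=(np.hypot(X-566,Y-230)<40)&(Z>140); print("tube diff",(D[t]>80).sum())
E
python3 cmp.py
```

```text
before 55 [ 1  9  7  0  7 12 19]
now 49 [ 2 10  5  3  2 10 17]
rgb diff px in jar 499 dz>5 575 dz vals [  181.   177.   183.   181.   183.   182.   184.   180.   179.   178.
   192.   187.   185.   184.   182.   187.   187.   190.   188.   186.
   188.   182.   182.  -745.   191.   192.   190.   192.   189.   191.
   192.   191.   188.   191.   193.   188.   188.   192.   191.   188.
   191.   189.   188.   188.   190.   190.   193.   195.   189.   193.
   188.   194.   191.   191.   193.   194.   191.   189.   186.   190.
   191.   192.   189.   191.   195.   192.   192.   197.   199.   194.
   193.   198.   198.   195.   197.   195.   196.   192.   193.   193.
   191.   191.   193.   193.   194.   197.   198.   197.   198.   200.
   205.   205.   213.   212.   205.   207.   203.   203.   200.   200.
   196.   199.   200.   200.   196.   193.   193.   197.   195.   204.
   197.   198.   202.   205.   207.   202.   210.   215.   214.   219.
   214.   209.   215.   210.   208.   202.   206.   203.   197.   199.
   204.   201.   201.   199.   202.   201.   206.   202.   204.   209.
   
[... 2399 characters left out ...]
323.   333.
   335.   338.   344.   339.   313.   322.   325.   326.   333.   333.
   341.   354.   350.   355.   361.   363.   355.   356.   317.   321.
   317.   323.   323.   350.   350.   352.   353.   357.   349.   351.
   352.   314.   316.   322.   327.   326.   350.   347.   351.   312.
   314.   324.   340.   348.   314.   320.   338.   317.   334.   309.
   316.   314.   317.     9.    -6. -1143.    -8.     5.    -7.     5.
    -6.    -7.     5.   -10.     6.     6.     5.     6.     6.     6.
     6.     5.    -5.     6.    -8.    -6.    -8.     8.     8.    -5.
 -1128.    -5.     5.     5.   -11.    -6.    -8.     5.    -6.    -9.
    -5.    -6.    -5.    -6.    -6.]
tube diff 77
```

Lever returned (pad z 138.7) after a full stroke to the stop. The ball count will be checked with the wrist camera after the strokes. Second stroke.

{"name": "servo_tool", "arguments": {
  "rotation": [
    [0,0,0],
    [0,0,0],
    [0,0,0],
    [0,0,0],
    [0,0,0],
    [0,0,0],
    [0,0,0],
    [0,0,0]
  ],
  "slide": [
    [0,0,-0.05],
    [0,0,-0.09],
    [0,0,-0.13],
    [0,0,-0.17],
    [0,0,-0.21],
    [0,0,-0.23],
    [0,0,-0.245],
    [0,0,-0.245]
  ],
  "grip": [-1,-1,-1,-1,-1,-1,-1,-1]
}}

```text
clock: 19.1
position: [453.6, 268.4, 105.3]
ee_rot: [-0.643, 0.766, -0.001, 0.001]
contact_force: [-9.1, -2.5, 25.4]
gripper_width: -0.2
grasp_force: 13.4
```

{"name": "servo_tool", "arguments": {
  "rotation": [
    [0,0,0],
    [0,0,0],
    [0,0,0],
    [0,0,0],
    [0,0,0],
    [0,0,0],
    [0,0,0],
    [0,0,0]
  ],
  "slide": [
    [0,0,0.01],
    [0,0,0.08],
    [0,0,0.16],
    [0,0,0.245],
    [0,0,0.245],
    [0,0,0.245],
    [0,0,0.245],
    [0,0,0.245]
  ],
  "grip": [-1,-1,-1,-1,-1,-1,-1,-1]
}}

```text
clock: 20.1
position: [452.6, 268.0, 149.6]
ee_rot: [-0.642, 0.767, -0.0, -0.001]
contact_force: [-0.6, -0.0, 0.2]
gripper_width: 0.1
grasp_force: 0.0
```

{"name": "servo_tool", "arguments": {
  "rotation": [
    [0,0,0],
    [0,0,0],
    [0,0,0],
    [0,0,0],
    [0,0,0],
    [0,0,0],
    [0,0,0],
    [0,0,0]
  ],
  "slide": [
    [0,0,0],
    [0,0,-0.06],
    [0,0,-0.11],
    [0,0,-0.16],
    [0,0,-0.21],
    [0,0,-0.23],
    [0,0,-0.245],
    [0,0,-0.245]
  ],
  "grip": [-1,-1,-1,-1,-1,-1,-1,-1]
}}

```text
clock: 21.1
position: [453.6, 268.5, 105.3]
ee_rot: [-0.643, 0.766, -0.001, 0.001]
contact_force: [-8.9, -2.7, 26.2]
gripper_width: -0.1
grasp_force: 13.6
```

{"name": "servo_tool", "arguments": {
  "rotation": [
    [0,0,0],
    [0,0,0],
    [0,0,0],
    [0,0,0],
    [0,0,0],
    [0,0,0],
    [0,0,0],
    [0,0,0]
  ],
  "slide": [
    [0,0,0.01],
    [0,0,0.08],
    [0,0,0.16],
    [0,0,0.245],
    [0,0,0.4],
    [0,0,0.595],
    [0,0,0.595],
    [0,0,0.595]
  ],
  "grip": [-1,-1,-1,-1,-1,-1,-1,-1]
}}

```text
clock: 22.1
position: [452.1, 267.7, 219.0]
ee_rot: [-0.642, 0.767, 0.0, -0.001]
contact_force: [-0.2, 0.0, -0.7]
gripper_width: 0.3
grasp_force: 0.0
```

{"name": "servo_tool", "arguments": {
  "rotation": [
    [0,0,0],
    [0,0,0],
    [0,0,0],
    [0,0,0],
    [0,0,0],
    [0,0,0],
    [0,0,0],
    [0,0,0]
  ],
  "slide": [
    [0,-0.2,0],
    [0,-0.45,0],
    [0,-0.7,0],
    [0.1,-0.95,0],
    [0.25,-1,0],
    [0.4,-1,0],
    [0.4,-1,0],
    [0.4,-1,0]
  ],
  "grip": [-1,-1,-1,-1,-1,-1,-1,-1]
}}

```text
clock: 23.1
position: [531.7, 67.9, 218.7]
ee_rot: [-0.642, 0.767, 0.001, -0.002]
contact_force: [-0.2, -0.3, -0.3]
gripper_width: 0.3
grasp_force: 0.0
```

```bash
python3 - <<'E'
from h import *
s=read_state();print(s["position"],s["contact_force"],s["clock"])
g=grab("wrist");p=pts(g);H,S,V=cv2.split(cv2.cvtColor(g["im"],cv2.COLOR_RGB2HSV));X,Y,Z=np.moveaxis(p,-1,0)
t=(H>95)&(H<125)&(S>60)&(abs(X-539)<40)&(abs(Y-72)<40)&(Z>62);T=p[t];print("rim",circ(T[:,:2]),np.median(T[:,2]))
q=(np.hypot(X-539.6,Y-73)<21)&(Z<60);print(np.histogram(Z[q],[0,12,17,22,27,35,45,60])[0])
w=np.argwhere(q)[:,::-1].mean(0).astype(int);A=cv2.resize(g["im"][max(w[1]-40,0):w[1]+40,w[0]-40:w[0]+40],(390,390),interpolation=cv2.INTER_CUBIC)
a=grab("side");B=cv2.resize(a["im"][210:370,180:340],(390,390),interpolation=cv2.INTER_CUBIC)
pa=pts(a);H,S,V=cv2.split(cv2.cvtColor(a["im"],cv2.COLOR_RGB2HSV));X,Y,Z=np.moveaxis(pa,-1,0)
t=((H<8)|(H>172))&(S>130)&(V>90)&(abs(X-452)<35)&(abs(Y-267)<35)&(Z>90);print("pad",t.sum(),pa[t].mean(0))
save("fin.png",np.hstack([A,B]))
E
```

```text
[531.66303163  67.92809382 218.69171526] [-0.2172411  -0.34560632 -0.31400294] 23.1
rim (np.float64(539.9407752246565), np.float64(72.7669483278587), np.float64(23.288436142346878)) 67.54033157576066
[ 32 649  32 149 139 236 126]
pad 246 [451.59388728 269.8440882  138.85464973]
```

View pics/fin.png

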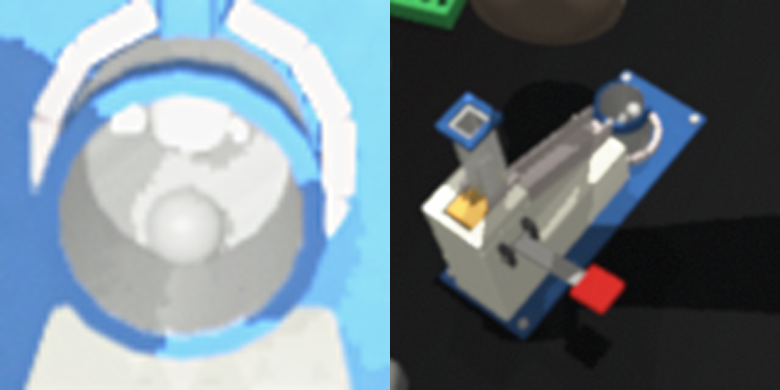

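The left crop shows one clear ball at (183,223) and bright patches near (130–240,120) that could be balls or highlights. In the right crop the lever is up. I'll settle the count from the depth map.

```bash
python3 - <<'E'
from h import *
import pickle
g=grab("wrist");pickle.dump(g,open("w8.pkl","wb"));p=pts(g)
o=pickle.load(open("p_wrist.pkl","rb"));po=pts(o)
yd=np.array([.1805,.9836]);xd=np.array([.9836,-.1805]);N=np.array([539.9,72.8])
for nm,q in(("empty",po),("now",p)):
    Q=q.reshape(-1,3);Q=Q[np.isfinite(Q[:,0])];lx=(Q[:,:2]-N)@xd;ly=(Q[:,:2]-N)@yd
    print(nm)
    for y in range(-24,80,3):
        print(f"{y:4d}"," ".join((lambda k:f"{np.median(Q[k,2]):3.0f}" if k.any() else "  .")((abs(lx-x)<1.5)&(abs(ly-y)<1.5)) for x in range(-27,28,3)))
E
```

```text
empty
 -24   7   8  17  16  17  17  43  43  54  53  52  43  45  18  17  17  14   7   7
 -21   7  16  17 265 264 264  67  68  67  67  68  67  67 264 264 265  17   8   7
 -18 256 257 259 260 262 264  67   .   .   .   .   .  68 264 263 260 258 257 256
 -15 257 256 253  67  68  67   .   .   .   .   .   .   .   .  68  69 256 256 256
 -12  17   8  68 250 251 252 252 252 253 253 253 253 252 252 251 250  68  18  17
  -9  17   8 247 248 245 245 244 245 245 246 245 245 245 245 245 248  68  17  18
  -6  10  67  68  66  13  13  13  13  13  14  13  13  13  13  13  14  68  67  16
  -3  10  67  66  13  13  13  14  13  14  13  13  13  13  13  13  13  67  68  17
   0  14  68  51  13  13  13  14  13  13  13  13  13  13  13  13  13  59  68  17
   3  17  68  53  13  13  13  13  13  13  13  13  13  13  13  13  13  50  67  18
   6   .  68  56  15  14  13  13  13  14  13  13  13  14  13  13  13  52  68   .
   9   .  68  68  41  13  13  13  13  13  13  13  13  13  13  13  39  67  67   .
  12   .   .  68  52  32  13  13  13  13  13  13  13  13  13  22  47  68  67   .
  15   .   .  68  68  46  19  13  13  13 
[... 3879 characters left out ...]
   .   .   .   .   .   .   .   .  65  65  65  65  65
  57   .   .   .   .   .   .   .   .   .   .   .   .   .   .   .  65  65  65  65
  60   .   .   .   .   .   .   .   .   .   .   .   .   .   .   .   .  65  65  65
  63   .   .   .   .   .   .   .   .   .   .   .   .   .   .   .   .   .  65  65
  66   .   .   .   .   .   .   .   .   .   .   .   .   .   .   .   .   .  65  65
  69   .   .   .   .   .   .   .   .   .   .   .   .   .   .   .   .   .  65  64
  72   .   .   .   .   .   .   .   .   .   .   .   .   .   .   .   .   .  67  65
  75   .   .   .   .   .   .   .   .   .   .   .   .   .   .   .   .   .   .  65
  78   .   .   .   .   .   .   .   .   .   .   .   .   .   .   .   .   .   .  65
```

{"name": "servo_tool", "arguments": {
  "rotation": [
    [0,0,0],
    [0,0,0],
    [0,0,0],
    [0,0,0]
  ],
  "slide": [
    [0.1,0.25,0],
    [0.1,0.25,0],
    [0.1,0.25,0],
    [0.1,0.25,0]
  ],
  "grip": [-1,-1,-1,-1]
}}

```text
clock: 23.75
position: [552.2, 117.6, 220.5]
ee_rot: [-0.642, 0.767, 0.0, -0.0]
contact_force: [-0.7, 0.0, -0.3]
gripper_width: -0.1
grasp_force: 0.0
```

```bash
cat > map.py <<'E'
from h import *
import pickle
s=read_state();g=grab("wrist");pickle.dump(g,open("w9.pkl","wb"));p=pts(g);print(s["position"],s["clock"],g["c"])
yd=np.array([.1805,.9836]);xd=np.array([.9836,-.1805]);N=np.array([539.9,72.8])
Q=p.reshape(-1,3);Q=Q[np.isfinite(Q[:,0])&(Q[:,2]<140)];lx=(Q[:,:2]-N)@xd;ly=(Q[:,:2]-N)@yd
for y in range(-27,50,3):
    print(f"{y:4d}"," ".join((lambda k:f"{np.median(Q[k,2]):3.0f}" if k.any() else "  .")((abs(lx-x)<1.5)&(abs(ly-y)<1.5)) for x in range(-27,28,3)))
E
python3 map.py
```

```text
[552.18694869 117.58628462 220.45860725] 23.75 [540.16858955  53.2938269  362.23047845]
 -27   7   7   8   8  17  17  17   8  17  17  17   9  17  17  17   8   7   7   7
 -24   7   7  17  17  18  17  67  68  68  68  67  68  67  17  17  17   8   8   7
 -21   7  17  18  17  68  68  68  67  67  67  67  68  68  67  42  17  16   8   7
 -18  17  18  17  68  67  67  45  39  42  42  41  14  14  67  68  68  18  17   7
 -15  17  17  68  68  67  14  14  42  44  44  43  40  13  13  66  67  67  18  16
 -12  18   .  68  67  14  13  27  42  44  44  43  41  13  13  14  67  67  17  17
  -9  17  68  67  41  13  14  13  41  43  43  42  39  13  13  13  30  67  68  17
  -6   .  68  67  14  13  13  13  25  40  42  39  18  13  14  13  14  67  67  17
  -3   .  68  61  14  13  13  13  14  24  24  18  13  13  13  14  13  56  68   .
   0   .  67  51  13  13  13  13  13  13  14  14  13  13  13  14  13  49  68   .
   3   .  67  52  13  14  13  13  13  14  13  13  13  13  14  13  13  41  68   .
   6   .  67  58  14  13  13  13  13  14  24  22  13  13  13  13  13  59  68   .
   9   .  68  67  39  14  13  13  14  26
[... 393 characters left out ...]
  67  68  67  68  68  68  67  68   .   .   7   8   8
  27   7   7   7   .   .  86   .   .   .  67   .   .  87  87   .   .   7   7   7
  30   7   7   7   7   7  87   .   .   .   .   .   .  88  88   6   8   8   7   7
  33  39  38  37  42  36  53  48  53  56  52  56  55  48  38  38  39  40  38  38
  36  65  65  65  65  65  89  75  75  75  74  74  75  82  89  65  65  65  64  65
  39  65  65  65  65  65  90  76  76  76  75  75  75  84  90  65  65  65  65  65
  42  65  65  65  66  65  91  76  76  76  77  77  77  84  91  65  65  65  65  65
  45  65  65  66  65  65  92  78  78  78  78  78  78  85  92  65  65  65  65  65
  48  65  66  65  65  65  94  79  79  80  79  79  79  93  93  65  65  65  65  65
```

The depth map shows one ball at (0,13) with its top at 29 mm. A second stack at (0,−13) has its top at 44 mm, which is two balls high, so three are in the jar. The chute is clear, the lever is up and the arm is free.

```bash
python3 -c "
from bench import job_done; print(job_done())"
```

```text
the job is handed in; nothing more can be done
None
```

I handed the job in; the hand-in gave no verdict. The blue-banded jar stands fully home in the nest with three balls in it (read from a depth map, two of them stacked), the lever is back up, and the white and green jars were never touched; I did not directly count the three balls left in the tube.

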